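Show the trainee the clamp, the parts and the glue

ROBOT

A 7-joint arm with a two-finger parallel gripper is mounted at the origin on a cart in front of the work surface, level with it; the furniture and walls round the work are solid. World frame = base frame: x ahead of the robot, y to its left, z up, the work surface at z = 0. Lengths are in m, angles in degrees, forces in N, time in s.
With the tool pointing down it reaches from about 0.35 to 0.9 m from the base axis. Payload 8.1 kg.
Tool frame: the origin (TCP) lies at the very end of the fingers, on their centre line; the grasp point (between the pads) lies 19 mm behind it (manip.pinch_z is the z of the grasp point in the tool frame, in m); z points along the fingers, y is the line along which they close (so a half turn about z gives the same grasp; the last joint's range is limited). The gripper opens to 92 mm and grips with 3 to 60 N. Pads are 19 mm wide; open, the fingers measure 130 mm over their backs; the gripper's body (75 mm by 190 mm) begins 47 mm behind the grasp point.
Start: joints at [-82.655, 24.895, 1.432, 90.138, -0.665, 64.973, -4.303], TCP at [0.143, 0.608, 0.227] pointing down, gripper open.
Joint ranges: [-149.89, 149.89], [-25.12, 119.58], [-72.63, 75.52], [4.76, 147.25], [-75.54, 255.54], [6.69, 114.76], [-157.13, 157.13]. Speed limits (degrees/s): [127.2, 127.2, 172.46, 172.46, 180, 180, 180].

INTERFACE

Orientations are given as a 3x3 rotation matrix whose columns are the frame's x, y, z axes.
In Python, from station import manip gives the robot as it stands.
- The arm moves only by the tool servo_tool, never from a script. Its argument "commands" is a list of rows, each a list of 3 entries, a list of its own where there are three numbers: the shift along the tool's x, y, z in units of 30 mm (1.0 is 30 mm), then the turn, a rotation vector about the tool's x, y, z in units of 6 degrees (1.0 is 6 degrees), then the opening, from 0 (shut) to 1 (fully open). A call has 1 to 20 rows; each row is the pose to reach, as a shift and turn from the pose commanded when the call began, along the tool's axes at that moment; what a row does not reach only later rows make up. A row lasts 1/12 s, in which the tool goes at most 41.7 mm and 7.16 degrees, less where a joint would pass 70% of its speed; a pose out of reach is approached as far as the arm can. A call with a gripper value outside its range is refused whole. The fingers move at their own pace and stop on an object; "squeeze" is the grip in N (left out, the last holds). Time passes only in rows, so rows that repeat a pose let the fingers close. It gives the time, the measured TCP pose, the force, the opening and the grip force at its end, in the units of the state.
- manip.get_obs(): the state, without advancing time (a new reading comes with each control period).
- manip.camera(name): name is "scene" or "top"; returns a dict with "image" (480x640x3 uint8, red, green, blue), "fx", "fy", "cx", "cy" (pixels), "R" (3x3) and "t" (3): a world point X has camera coordinates R X + t. Camera axes: x right, y down, z forward; pixel columns grow to the right and rows downward; lengths in m; the calibration is good to about 2 mm. A picture is of the moment at which its call begins. There is no depth.
- manip.hand_in(): hands the job in; it is judged then, once.
The state is a dict: "time_s": time; "qpos": joint angles; "qvel": joint speeds; "joint_torque": joint torques, N m; "tcp_pos": TCP position; "ee_rot": TCP orientation; "force": force on the tool from outside, world axes, zero at the start; "ft_torque": the same for the moment, N m; "gripper_width": finger opening in m; "grip_force": force on a finger pad.
Only numpy, scipy, OpenCV 4.12 (cv2) and the standard library are available. Lean on these libraries where they do the work, as an engineer would, in place of code of your own. Each camera call takes 0.05 s, during which the arm holds its last target. There are 200 camera calls.

TASK

Show the trainee how the next job begins: with your fingertips press the red handle of the toggle clamp right down and let it go, so that the clamp stands open; then point down at the middle of the yellow parts bin from just above, a few centimetres clear of it, keeping still there for two seconds; then point in the same way at the cap of the white glue bottle with the blue cap for two seconds, and finish still pointing at it. Grasp nothing and touch neither the bins nor the bottles; travel well above things in between, so that you do not seem to point at another bin or at the black-capped bottle. Everything but the handle stays where it stands.

Things in the scene. Friction and masses are not known exactly. Their poses are not given: they have to be found in the camera images.
- clamp: toggle-clamp fixture: beech block 65 x 150 x 28 mm screwed to the bench, with a steel toggle clamp on it; origin on the bench; its z is up. Its red handle reaches out over the block's end towards the fixture's -y (tip 98 mm from the origin, fully up its highest part is 88 mm above the bench); the clamping arm reaches towards +y and rises to about 100 mm as the handle goes down
- clamp_handle (a joint): hinge of the red handle, rad: 0 = handle up, clamp shut; 0.63 = handle pressed right down to its stop, arm lifted, clamp open. Starts nearly up. Friction holds it where it is left, no spring; about 2 to 3 N pressed down on the grip moves it
- handle_grip (a point): point on top of the red grip (18 mm thick round bar), 80 mm from the clamp's origin on its -y side; it moves with the handle, about 86 mm above the bench with the handle up and about 31 mm above it with the handle right down, going almost straight down
- bin_yellow_mouth (a point): yellow open-topped plastic parts bin with small metal parts in it, 68 (its x) x 91 (its y) x 42 mm high, loose on the bench, light. This point is the middle of its mouth at rim height, 42 mm above the bench; z up
- bin_green_mouth (a point): dark green open-topped plastic parts bin with small metal parts in it, 68 (its x) x 91 (its y) x 42 mm high, loose on the bench, light. Not to be pointed at. Point: middle of its mouth at rim height
- bin_blue_mouth (a point): dark blue open-topped plastic parts bin with small metal parts in it, 68 (its x) x 91 (its y) x 42 mm high, loose on the bench, light. Not to be pointed at. Point: middle of its mouth at rim height
- glue_bottle_cap (a point): small white glue dropper bottle with a blue cap, 29 mm across, 74 mm high, loose, 30 g. This point is the middle of the cap's top; z up
- oil_bottle_cap (a point): small cream-coloured oil bottle with a black cap, 34 mm across, 86 mm high, loose. Not to be pointed at. Point: middle of the cap's top
- bin_green: the green bin itself; origin at the middle of its underside
- bin_yellow: the yellow bin itself; origin at the middle of its underside
- bin_blue: the blue bin itself; origin at the middle of its underside
- glue_bottle: the blue-capped glue bottle itself; origin at the middle of its underside
- oil_bottle: the black-capped oil bottle itself; origin at the middle of its underside
- screwdriver: screwdriver with a red handle, 192 mm long, lying loose at the right; bystander; origin at the middle of its underside
- tape_roll: roll of paper tape, 102 mm across, 24 mm high, lying loose at the left; bystander; origin at the middle of its underside
There are look-alikes about, which are no part of the job. Of the things that look like the clamp, the largest one is meant. Of the things that look like the bin_green, the larger one is meant.

How it is judged (in metres and radians):
On the way, in this order (a step that is already met when the one before it is completed fails the run):
1. the red handle is pressed right down: the clamp is open (value of joint clamp_handle above 0.5 rad), for 0.2 s.
2. the hand points at the yellow bin from just above for 1.5 s (horizontal distance between the grasp point and bin_yellow_mouth below 0.03 m and z of the grasp point in the frame of bin_yellow_mouth between 0.02 and 0.1 m), for 1.5 s.
3. the hand points at the blue cap of the glue bottle from just above for 1.5 s (horizontal distance between the grasp point and glue_bottle_cap below 0.025 m and z of the grasp point in the frame of glue_bottle_cap between 0.02 and 0.1 m), for 1.5 s.
At the end, for the whole second after the job is handed in: The clamp handle is down (over 0.5 of 0.63 rad); the grasp point of the fingers (about 2 cm behind the tips) is within 25 mm sideways of the centre of the blue cap and 20 to 100 mm above it; bins, bottles, screwdriver and tape stand within 10 mm of where they started, bins and bottles upright (all of step 3 and value of joint clamp_handle above 0.5 rad and distance of each of bin_green, bin_yellow, bin_blue, glue_bottle, oil_bottle, screwdriver, tape_roll from where it was at the start of the episode below 0.01 m and angle between each of bin_green, bin_yellow, bin_blue, glue_bottle, oil_bottle's own z axis and vertical below 0.2 rad and linear speed of glue_bottle below 0.02 m/s); the robot touches nothing.
It fails at once if a bin or a bottle is touched (contact force between any of the fingers, the arm and bin_green above 0.3 N or contact force between any of the fingers, the arm and bin_yellow above 0.3 N or contact force between any of the fingers, the arm and bin_blue above 0.3 N or contact force between any of the fingers, the arm and glue_bottle above 0.3 N or contact force between any of the fingers, the arm and oil_bottle above 0.3 N).
It fails at once if a bin, a bottle, the screwdriver or the tape is moved, lifted or knocked over (more than 10 mm) (distance of any of bin_green, bin_yellow, bin_blue, glue_bottle, oil_bottle, screwdriver, tape_roll from where it was at the start of the episode above 0.01 m).
It fails at once if the hand points at another bin or at the black-capped bottle (fingers within 20 mm sideways of its middle and less than about 60 mm above it) ((horizontal distance between the grasp point and bin_green_mouth below 0.02 m and z of the grasp point in the frame of bin_green_mouth between 0 and 0.08 m) or (horizontal distance between the grasp point and bin_blue_mouth below 0.02 m and z of the grasp point in the frame of bin_blue_mouth between 0 and 0.08 m) or (horizontal distance between the grasp point and oil_bottle_cap below 0.02 m and z of the grasp point in the frame of oil_bottle_cap between 0 and 0.08 m)).
It also fails if it takes over 48 s, if anything falls off the work surface, if the arm or the gripper's body presses on something with over 40 N, if the wrist force passes 120 N, or if a joint passes its speed limit or range.

## Working session

There is one attempt and no reset: what is moved stays moved. The work goes in short steps, Python scripts to look and compute and a tool call to move; the robot and the scene stay as the last step left them, time stands still between calls to the robot, and variables do not carry over. Pictures are saved under pics/ and viewed, at most 10 in all, crops included, and the job is handed in when it is done.

Besides the shell and the picture viewer there is one more tool, called after "Call:" as name(argument=value, ...), one argument or row to a line, values as JSON. servo_tool: Moves the arm, as the interface text tells. Its arguments: {"type":"object","properties":{"commands":{"type":"array","items":{"type":"array"}},"squeeze":{"type":"number"}},"required":["commands"]}

```bash
mkdir -p pics; python3 - <<'E'
from station import manip
import cv2,pickle
d={}
for n in("scene","top"):
    c=manip.camera(n);d[n]=c;cv2.imwrite(f"pics/{n}0.png",c["image"][:,:,::-1])
    print(n,c["fx"],c["cx"],c["cy"],c["R"],c["t"])
pickle.dump(d,open("c.pkl","wb"))
o=manip.get_obs();print(o["time_s"],o["tcp_pos"],o["ee_rot"],manip.pinch_z)
E
```

```text
scene 436.00768360563694 313.1180688639961 244.9243769883538 [[-0.57434304 -0.81856323 -0.00918231]
 [-0.3329799   0.24385222 -0.910857  ]
 [ 0.74783317 -0.52008685 -0.41261993]] [0.25630169 0.2488036  0.71534362]
top 478.64230498694633 313.45087786838246 252.41215714986515 [[-0.08349355 -0.9965067   0.00179721]
 [-0.9747819   0.0812985  -0.20782398]
 [ 0.20695187 -0.01910385 -0.97816459]] [0.01023744 0.51534454 1.21852819]
0.1 [0.14292453 0.6079806  0.22603603] [[-9.73457028e-01  2.28869770e-01 -2.09206870e-04]
 [ 2.28869840e-01  9.73456075e-01 -1.36594473e-03]
 [-1.08969759e-04 -1.37756964e-03 -9.99999045e-01]] -0.0188
```

View pics/scene0.png

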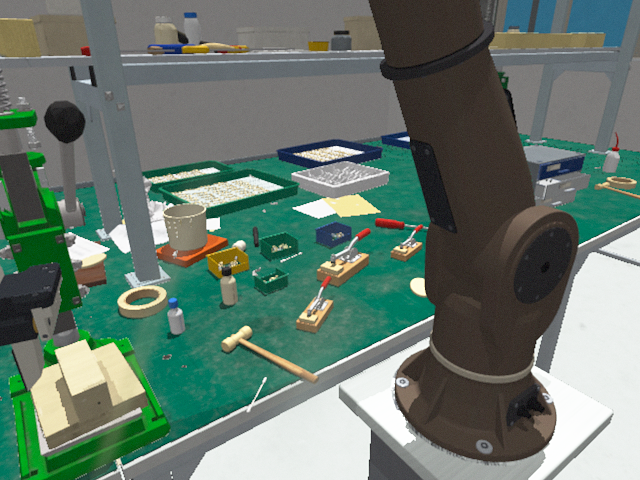

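View pics/top0.png

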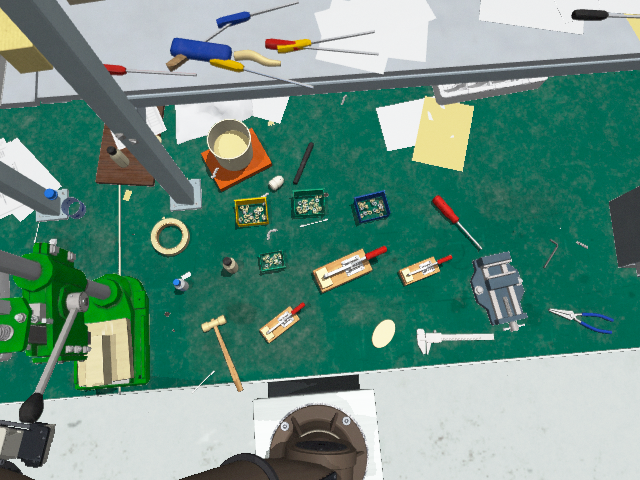

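The scene view shows the clamp at about (343,265), the yellow bin at (228,262) and the glue bottle at (176,315). In the top view the big clamp is near (345,270), with its handle tip near (385,250). The yellow bin is near (252,212), the glue cap near (180,283) and the oil bottle near (230,264). I'll zoom in on the top view.

```bash
cat > h.py <<'E'
import pickle,numpy as np
d=pickle.load(open("c.pkl","rb"))
def bp(n,u,v,z):
    c=d[n];r=c["R"].T@np.array([(u-c["cx"])/c["fx"],(v-c["cy"])/c["fy"],1]);o=-c["R"].T@c["t"]
    return np.round(o+r*(z-o[2])/r[2],4)
def pj(n,X):
    c=d[n];p=c["R"]@X+c["t"];return np.round([c["fx"]*p[0]/p[2]+c["cx"],c["fy"]*p[1]/p[2]+c["cy"]],1)
E
python3 - <<'E'
import cv2
from h import *
im=d["top"]["image"][:,:,::-1][180:320,150:410]
cv2.imwrite("pics/t1.png",cv2.resize(im,(780,420),interpolation=cv2.INTER_CUBIC))
im=d["scene"]["image"][:,:,::-1][215:345,140:390]
cv2.imwrite("pics/s1.png",cv2.resize(im,(750,390),interpolation=cv2.INTER_CUBIC))
E
```

```text
(no output)
```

View pics/t1.png

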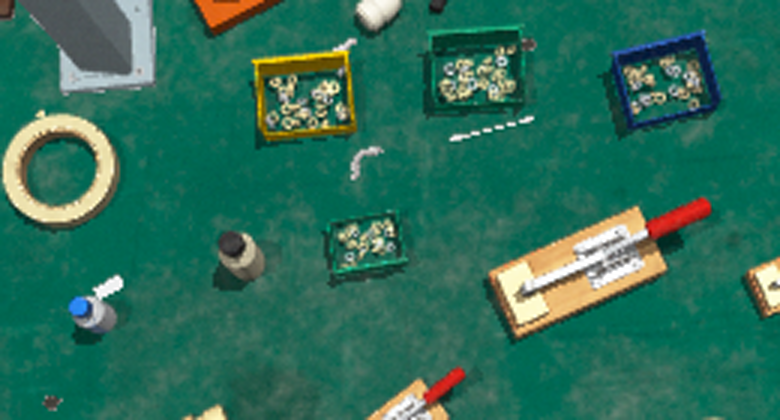

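View pics/s1.png

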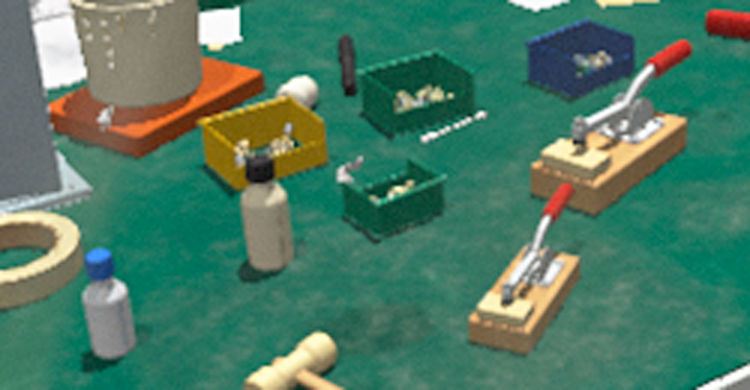

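The top crop (3x, offset 150,180) shows the yellow rim at about (253,60)-(355,130), the glue cap at (79,306) and the oil cap at (232,242). The handle runs from (650,228) to (710,206). The scene crop (3x, offset 140,215) agrees: glue cap (98,255), handle tip (686,48).

```bash
python3 - <<'E'
from h import *
T=lambda u,v,z:bp("top",150+u/3,180+v/3,z)
S=lambda u,v,z:bp("scene",140+u/3,215+v/3,z)
def tri(a,b):
    A=[];y=[]
    for n,p in(("top",(150+a[0]/3,180+a[1]/3)),("scene",(140+b[0]/3,215+b[1]/3))):
        c=d[n];r=c["R"].T@np.array([(p[0]-c["cx"])/c["fx"],(p[1]-c["cy"])/c["fy"],1]);r/=np.linalg.norm(r)
        P=np.eye(3)-np.outer(r,r);A.append(P);y.append(P@(-c["R"].T@c["t"]))
    x,res,_,_=np.linalg.lstsq(np.vstack(A),np.hstack(y),rcond=None);return x.round(4),(res**.5*1e3).round(1)
print("yel T",[T(u,v,.042) for u,v in((253,60),(349,53),(355,130),(262,138))])
print("yel S",[S(u,v,.042) for u,v in((202,124),(290,98),(327,132),(237,160))])
print("glue",T(79,306,.074),S(98,252,.074),tri((79,306),(98,252)))
print("oil",T(232,242,.086),S(262,157,.086))
print("block",[T(u,v,.028) for u,v in((488,275),(514,328),(666,262),(640,208))])
print("tip",tri((709,206),(686,46)),"root",tri((650,230),(655,68)))
print("green",T(476,70,.042),"blue",T(665,80,.042),"small",T(367,243,.03))
E
```

```text
yel T [array([0.6818, 0.1714, 0.042 ]), array([0.6812, 0.0834, 0.042 ]), array([0.6077, 0.0826, 0.042 ]), array([0.6072, 0.1669, 0.042 ])]
yel S [array([0.6705, 0.1713, 0.042 ]), array([0.6744, 0.0873, 0.042 ]), array([0.5939, 0.0925, 0.042 ]), array([0.591 , 0.1746, 0.042 ])]
glue [0.4618 0.3269 0.074 ] [0.463  0.3264 0.074 ] (array([0.4617, 0.3267, 0.0748]), array([0.]))
oil [0.5044 0.1912 0.086 ] [0.5029 0.1894 0.086 ]
block [array([ 0.4673, -0.0267,  0.028 ]), array([ 0.4177, -0.0458,  0.028 ]), array([ 0.4658, -0.1872,  0.028 ]), array([ 0.5172, -0.1691,  0.028 ])]
tip (array([ 0.5043, -0.2244,  0.0721]), array([0.9])) root (array([ 0.4869, -0.1717,  0.0701]), array([2.4]))
green [ 0.6553 -0.0314  0.042 ] blue [ 0.6315 -0.2027  0.042 ] small [0.5051 0.0794 0.03  ]
```

```bash
python3 - <<'E'
from h import *
def tri(a,b):
    A=[];y=[]
    for n,p in(("top",a),("scene",b)):
        c=d[n];r=c["R"].T@np.array([(p[0]-c["cx"])/c["fx"],(p[1]-c["cy"])/c["fy"],1]);r/=np.linalg.norm(r)
        P=np.eye(3)-np.outer(r,r);A.append(P);y.append(P@(-c["R"].T@c["t"]))
    x,res,_,_=np.linalg.lstsq(np.vstack(A),np.hstack(y),rcond=None);return x.round(3),(res**.5*1e3).round(1)
print("ball",tri((32,408),(65,120)))
print("lever hub",tri((77,302),(70,215)))
print("wood",tri((103,350),(85,365)))
print("post base",bp("top",185,193,0),bp("scene",148,276,0))
print("press base corners",[bp("top",*p,0.02) for p in((146,384),(76,386),(148,285))])
print("block plate",[bp("top",*p,0.1) for p in((132,383),(78,384),(132,320))])
print("gripper px top",pj("top",np.array([.143,.608,.226])),pj("top",np.array([.143,.608,.35])),"scene",pj("scene",np.array([.143,.608,.226])),pj("scene",np.array([.143,.608,.35])))
o=-d["scene"]["R"].T@d["scene"]["t"];print(o)
for h in(.3,.4,.5,.6):print(h,pj("scene",np.array([.66,.27,h])),pj("top",np.array([.66,.27,h])))
c=d["top"]["image"][:,:,::-1];import cv2
a=cv2.resize(c[200:480,0:280],(560,560));s=d["scene"]["image"][:,:,::-1][:, :200];s=cv2.resize(s,(233,560))
cv2.imwrite("pics/p.png",np.hstack([a,s]))
E
```

```text
ball (array([0.202, 0.467, 0.461]), array([0.4]))
lever hub (array([0.397, 0.47 , 0.303]), array([1.3]))
wood (array([0.304, 0.504, 0.104]), array([2.9]))
post base [0.7287 0.3164 0.    ] [0.7362 0.3081 0.    ]
press base corners [array([0.2117, 0.426 , 0.02  ]), array([0.2218, 0.6057, 0.02  ]), array([0.4693, 0.4178, 0.02  ])]
block plate [array([0.2194, 0.4325, 0.1   ]), array([0.2279, 0.5626, 0.1   ]), array([0.3711, 0.4318, 0.1   ])]
gripper px top [ 27.3 430.8] [-11.5 441.2] scene [-30.8 396.6] [-80.8 281.9]
[-0.304906    0.52116864  0.52414298]
0.3 [153.2 162.6] [171.5 176.1]
0.4 [145.4 114.9] [157.1 158. ]
0.5 [136.9  62.6] [139.4 135.7]
0.6 [127.6   5. ] [117.2 107.7]
```

View pics/p.png

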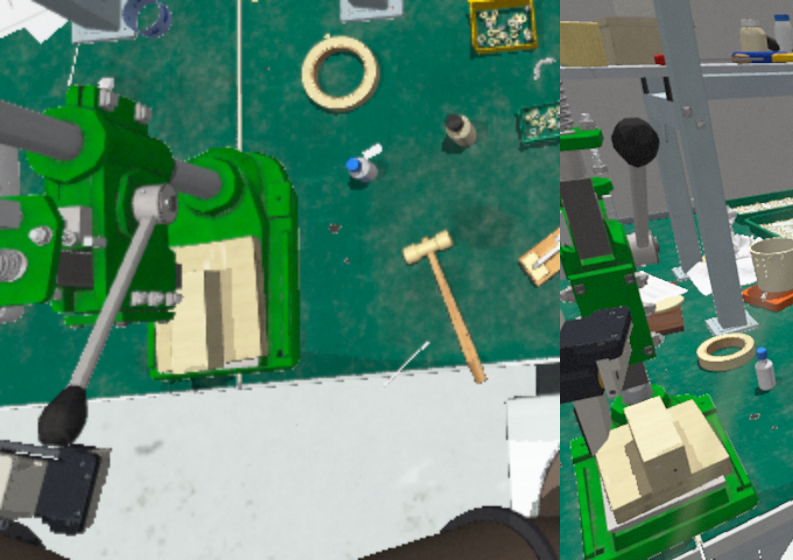

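The press lever's ball is at (0.20, 0.47, 0.46), close beside the arm. I'll pull back away from it first, then swing round at short radius.

Call:
servo_tool(
  commands=[
    [[0.7, 0, 0], [0, 0, 0], 0],
    [[1.4, -0.5, 0], [0, 0, 0], 0],
    [[2.1, -1.3, 0], [0, 0, 0], 0],
    [[2.1, -2.3, 0], [0, 0, 0], 0],
    [[2.1, -3.3, 0], [0, 0, 0], 0],
    [[2.1, -4.3, 0], [0, 0, 0], 0],
    [[2.1, -5.3, 0], [0, 0, 0], 0],
    [[2.1, -6.3, 0], [0, 0, 0], 0],
    [[2.1, -7.3, 0], [0, 0, 0], 0],
    [[2.1, -8.2, 0], [0, 0, 0], 0],
    [[2.1, -8.2, 0], [0, 0, 0], 0],
    [[2.1, -8.2, 0], [0, 0, 0], 0],
    [[2.1, -8.2, 0], [0, 0, 0], 0],
  ],
)

```text
time_s: 1.18
tcp_pos: [0.0255, 0.384, 0.227]
ee_rot: [[-0.973, 0.229, 0.0], [0.229, 0.973, 0.001], [0.0, 0.001, -1.0]]
force: [0.5, -0.5, -0.4]
gripper_width: 0.01
grip_force: 0.0
```

Call:
servo_tool(
  commands=[
    [[0, 0, 0], [0, 0, 1.1], 0],
    [[0, 0, 0], [0, 0, 2.2], 0],
    [[0, 0, 0], [0, 0, 3.3], 0],
    [[0, 0, 0], [0, 0, 4.4], 0],
    [[0, 0, 0], [0, 0, 5.5], 0],
    [[0, 0, 0], [0, 0, 6.6], 0],
    [[0, 0, 0], [0, 0, 7.7], 0],
    [[0, 0, 0], [0, 0, 8.8], 0],
    [[0, 0, 0], [0, 0, 9.9], 0],
    [[0, 0, 0], [0, 0, 11], 0],
    [[0, 0, 0], [0, 0, 12], 0],
    [[0, 0, 0], [0, 0, 13], 0],
    [[0, 0, 0], [0, 0, 14], 0],
    [[0, 0, 0], [0, 0, 15], 0],
    [[0, 0, 0], [0, 0, 15], 0],
    [[0, 0, 0], [0, 0, 15], 0],
  ],
)

```text
time_s: 2.52
tcp_pos: [0.0255, 0.3842, 0.2266]
ee_rot: [[0.226, 0.974, 0.0], [0.974, -0.226, -0.0], [-0.0, 0.0, -1.0]]
force: [-0.6, 0.1, 0.7]
gripper_width: 0.0003
grip_force: 0.0
```

```bash
python3 - <<'E'
from station import manip
import numpy as np
o=manip.get_obs();R=np.array(o["ee_rot"]);p=np.array(o["tcp_pos"]);print(o["qpos"],p,R.round(3).tolist())
for a in np.linspace(86,20,17)[1:]:
    q=.385*np.array([np.cos(np.radians(a)),np.sin(np.radians(a))]);w=np.array([*q,.227])-p
    print(a,(R.T@w/.03).round(1))
E
```

```text
[-9.38768198e+01  2.30254447e+00 -3.01438921e-01  1.20586779e+02
  1.80782681e-02  5.71183358e+01 -1.07249945e+02] [0.02551672 0.38417415 0.22659394] [[0.226, 0.974, 0.0], [0.974, -0.226, -0.0], [-0.0, 0.0, -1.0]]
81.875 [ 0.1  1.  -0. ]
77.75 [ 0.2  1.9 -0. ]
73.625 [ 0.1  2.8 -0. ]
69.5 [ 0.1  3.7 -0. ]
65.375 [-0.1  4.6 -0. ]
61.25 [-0.3  5.5 -0. ]
57.125 [-0.6  6.4 -0. ]
53.0 [-0.9  7.3 -0. ]
48.875 [-1.3  8.1 -0. ]
44.75 [-1.8  8.9 -0. ]
40.625 [-2.3  9.7 -0. ]
36.5 [-2.9 10.4 -0. ]
32.375 [-3.5 11.1 -0. ]
28.25 [-4.2 11.7 -0. ]
24.125 [-4.9 12.3 -0. ]
20.0 [-5.7 12.8 -0. ]
```

Call:
servo_tool(
  commands=[
    [[0.1, 1.0, 0], [0, 0, 0], 0],
    [[0.1, 1.9, 0], [0, 0, 0], 0],
    [[0.1, 2.8, 0], [0, 0, 0], 0],
    [[0, 3.7, 0], [0, 0, 0], 0],
    [[-0.1, 4.6, 0], [0, 0, 0], 0],
    [[-0.3, 5.5, 0], [0, 0, 0], 0],
    [[-0.6, 6.4, 0], [0, 0, 0], 0],
    [[-0.9, 7.3, 0], [0, 0, 0], 0],
    [[-1.3, 8.1, 0], [0, 0, 0], 0],
    [[-1.8, 8.9, 0], [0, 0, 0], 0],
    [[-2.3, 9.7, 0], [0, 0, 0], 0],
    [[-2.9, 10.4, 0], [0, 0, 0], 0],
    [[-3.5, 11.1, 0], [0, 0, 0], 0],
    [[-4.2, 11.7, 0], [0, 0, 0], 0],
    [[-4.9, 12.3, 0], [0, 0, 0], 0],
    [[-5.7, 12.8, 0], [0, 0, 0], 0],
    [[-5.7, 12.8, 0], [0, 0, 0], 0],
    [[-5.7, 12.8, 0], [0, 0, 0], 0],
  ],
)

```text
time_s: 4.02
tcp_pos: [0.3608, 0.1281, 0.2268]
ee_rot: [[0.229, 0.973, 0.0], [0.973, -0.229, 0.0], [0.0, 0.0, -1.0]]
force: [0.2, 0.5, -0.1]
gripper_width: 0.0006
grip_force: 0.0
```

```bash
python3 - <<'E'
from station import manip
import numpy as np
o=manip.get_obs();R=np.array(o["ee_rot"]);p=np.array(o["tcp_pos"]);print(o["qpos"],p,o["force"])
for w in((.45,-.03,.227),(.4985,-.207,.2),(.4985,-.207,.12)):print((R.T@(np.array(w)-p)/.03).round(2))
E
```

```text
[-5.82038133e+01  2.08960265e-01  3.15489159e+01  1.22749001e+02
 -1.22359764e-01  5.70516670e+01 -3.98374954e+01] [0.36078399 0.12807274 0.22683926] [ 0.16289181  0.51413862 -0.11124061]
[-4.45  4.1  -0.  ]
[-9.82  7.03  0.9 ]
[-9.82  7.03  3.56]
```

Call:
servo_tool(
  commands=[
    [[-0.8, 0.6, 0], [0, 0, -0.4], 0],
    [[-1.6, 1.2, 0], [0, 0, -0.8], 0],
    [[-2.4, 1.8, 0], [0, 0, -1.2], 0],
    [[-3.2, 2.3, 0], [0, 0, -1.6], 0],
    [[-4.0, 2.9, 0], [0, 0, -2], 0],
    [[-4.8, 3.5, 0], [0, 0, -2.5], 0],
    [[-5.6, 4.1, 0], [0, 0, -3], 0],
    [[-6.4, 4.6, 0.2], [0, 0, -3.5], 0],
    [[-7.2, 5.2, 0.4], [0, 0, -4], 0],
    [[-8.0, 5.8, 0.6], [0, 0, -4.5], 0],
    [[-8.8, 6.4, 0.8], [0, 0, -5], 0],
    [[-9.4, 6.8, 1.2], [0, 0, -5.3], 0],
    [[-9.82, 7.03, 1.7], [0, 0, -5.3], 0],
    [[-9.82, 7.03, 2], [0, 0, -5.3], 0],
    [[-9.82, 7.03, 2], [0, 0, -5.3], 0],
  ],
)

```text
time_s: 5.27
tcp_pos: [0.4973, -0.2049, 0.1645]
ee_rot: [[-0.32, 0.948, -0.004], [0.948, 0.32, 0.001], [0.002, -0.003, -1.0]]
force: [-0.6, 0.1, 0.0]
gripper_width: 0.0005
grip_force: 0.0
```

```bash
python3 - <<'E'
from station import manip
import numpy as np,cv2
o=manip.get_obs();R=np.array(o["ee_rot"]);print(o["qpos"].round(1),o["tcp_pos"],R.round(3).tolist(),o["force"])
a=manip.camera("scene")["image"][180:330,240:440,::-1];b=manip.camera("top")["image"][200:320,280:440,::-1]
cv2.imwrite("pics/q.png",np.hstack([cv2.resize(a,(400,300)),cv2.resize(b,(400,300))]))
E
```

```text
[-13.4  24.   41.2 109.1 -19.2  54.2  55.4] [ 0.49727898 -0.20487871  0.16447535] [[-0.32, 0.948, -0.004], [0.948, 0.32, 0.001], [0.002, -0.003, -1.0]] [-0.57174486  0.09812714  0.0222158 ]
```

View pics/q.png

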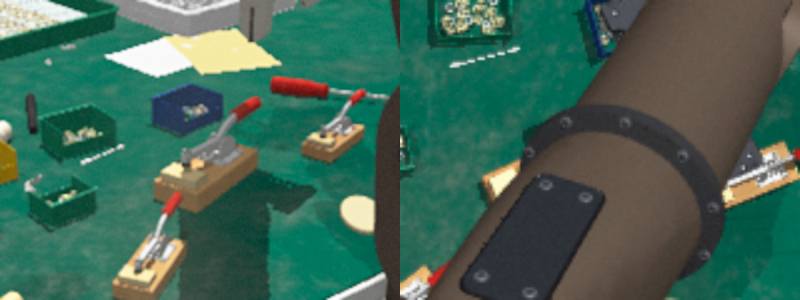

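The scene crop shows the fingertips above the red grip, which ends at about (258,100) in the crop. The arm hides it in the top view. Pressing down now.

Call:
servo_tool(
  commands=[
    [[0, 0, 0.8], [0, 0, 0], 0],
    [[0, 0, 1.6], [0, 0, 0], 0],
    [[0, 0, 2.2], [0, 0, 0], 0],
    [[0, 0, 2.5], [0, 0, 0], 0],
    [[0, 0, 2.8], [0, 0, 0], 0],
    [[0, 0, 3.1], [0, 0, 0], 0],
    [[0, 0, 3.4], [0, 0, 0], 0],
    [[0, 0, 3.6], [0, 0, 0], 0],
    [[0, 0, 3.8], [0, 0, 0], 0],
    [[0, 0, 4.0], [0, 0, 0], 0],
    [[0, 0, 4.2], [0, 0, 0], 0],
    [[0, 0, 4.2], [0, 0, 0], 0],
    [[0, 0, 4.2], [0, 0, 0], 0],
  ],
)

```text
time_s: 6.45
tcp_pos: [0.4975, -0.2057, 0.0403]
ee_rot: [[-0.318, 0.948, -0.001], [0.948, 0.318, 0.001], [0.001, -0.001, -1.0]]
force: [0.8, -1.6, 1.3]
gripper_width: 0.0009
grip_force: 0.6
```

Contact force is small and the handle is moving. I'll press on to the stop.

Call:
servo_tool(
  commands=[
    [[0, 0, 0.1], [0, 0, 0], 0],
    [[0, 0, 0.2], [0, 0, 0], 0],
    [[0, 0, 0.3], [0, 0, 0], 0],
    [[0, 0, 0.4], [0, 0, 0], 0],
    [[0, 0, 0.4], [0, 0, 0], 0],
    [[0, 0, 0.4], [0, 0, 0], 0],
    [[0, 0, 0.4], [0, 0, 0], 0],
  ],
)

```text
time_s: 7.03
tcp_pos: [0.499, -0.2081, 0.0336]
ee_rot: [[-0.316, 0.949, 0.005], [0.949, 0.316, 0.0], [-0.002, 0.005, -1.0]]
force: [-14.0, 1.5, 67.8]
gripper_width: 0.0007
grip_force: 28.8
```

Call:
servo_tool(
  commands=[
    [[0, 0, -0.3], [0, 0, 0], 0],
    [[0, 0, -1], [0, 0, 0], 0],
    [[0, 0, -2], [0, 0, 0], 0],
    [[0, 0, -3], [0, 0, 0], 0],
    [[0, 0, -4], [0, 0, 0], 0],
    [[0, 0, -5], [0, 0, 0], 0],
    [[0, 0, -6], [0, 0, 0], 0],
    [[0, 0, -6.5], [0, 0, 0], 0],
    [[0, 0, -6.5], [0, 0, 0], 0],
    [[0, 0, -6.5], [0, 0, 0], 0],
  ],
)

```text
time_s: 7.87
tcp_pos: [0.4977, -0.2054, 0.2239]
ee_rot: [[-0.319, 0.948, 0.0], [0.948, 0.319, 0.001], [0.001, 0.001, -1.0]]
force: [-0.2, -0.3, -0.1]
gripper_width: 0.0004
grip_force: 0.0
```

```bash
python3 - <<'E'
from station import manip
from h import *
import cv2
o=manip.get_obs();R=np.array(o["ee_rot"]);p=np.array(o["tcp_pos"]);print(o["qpos"].round(1),p,R.round(3).tolist(),o["force"])
a=manip.camera("scene")["image"][180:330,240:440,::-1]
cv2.imwrite("pics/r.png",cv2.resize(a,(600,450)))
for n in((.44,-.04,.228),(.55,.06,.228),(.638,.128,.228),(.638,.128,.088)):print((R.T@(np.array(n)-p)/.03).round(2))
# yellow check: reproject a 68x91 rim about candidate centres
print(pj("scene",np.array([.638,.128,.042])),pj("top",np.array([.638,.128,.042])))
E
```

```text
[-16.   20.   43.9 105.  -15.8  61.3  52.5] [ 0.49774876 -0.20535275  0.22393994] [[-0.319, 0.948, 0.0], [0.948, 0.319, 0.001], [0.001, 0.001, -1.0]] [-0.18528033 -0.33926744 -0.0930481 ]
[ 5.84 -0.06 -0.13]
[ 7.83  4.47 -0.12]
[ 9.04  7.98 -0.12]
[9.03 7.97 4.55]
[228.4 256.5] [251. 214.]
```

View pics/r.png

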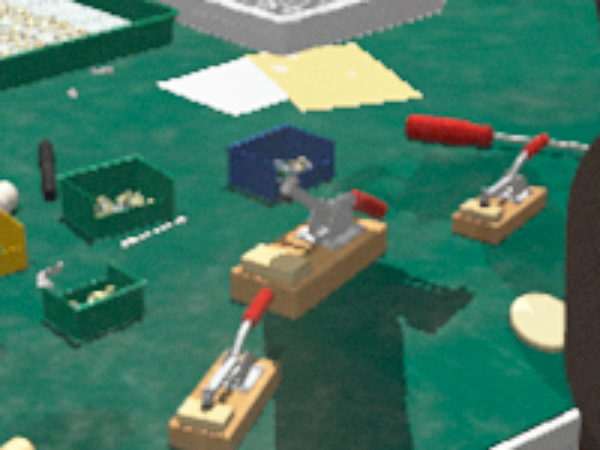

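The clamp is open: the handle at (370,203) in the crop is down and the arm is raised. Next, the yellow bin, whose centre is (0.638, 0.128).

Call:
servo_tool(
  commands=[
    [[0.8, 0.7, 0], [0, 0, 0], 0],
    [[1.6, 1.4, 0], [0, 0, 0], 0],
    [[2.4, 2.1, 0], [0, 0, 0], 0],
    [[3.2, 2.8, 0], [0, 0, 0], 0],
    [[4.0, 3.5, 0], [0, 0, 0], 0],
    [[4.8, 4.2, 0], [0, 0, 0], 0],
    [[5.6, 4.9, 0], [0, 0, 0], 0],
    [[6.4, 5.6, 0], [0, 0, 0], 0],
    [[7.2, 6.3, 0], [0, 0, 0], 0],
    [[8.0, 7.0, 0], [0, 0, 0], 0],
    [[8.6, 7.6, 0], [0, 0, 0], 0],
    [[9.0, 8.0, 0], [0, 0, 0], 0],
    [[9.0, 8.0, 0.5], [0, 0, 0], 0],
    [[9.0, 8.0, 1.3], [0, 0, 0], 0],
    [[9.0, 8.0, 2.1], [0, 0, 0], 0],
    [[9.0, 8.0, 2.9], [0, 0, 0], 0],
    [[9.0, 8.0, 3.6], [0, 0, 0], 0],
    [[9.0, 8.0, 4.2], [0, 0, 0], 0],
    [[9.0, 8.0, 4.5], [0, 0, 0], 0],
    [[9.0, 8.0, 4.5], [0, 0, 0], 0],
  ],
)

```text
time_s: 9.58
tcp_pos: [0.6369, 0.126, 0.0852]
ee_rot: [[-0.318, 0.948, -0.006], [0.948, 0.318, -0.002], [0.001, -0.006, -1.0]]
force: [0.6, 0.4, 0.7]
gripper_width: 0.0002
grip_force: 0.0
```

Call:
servo_tool(
  commands=[
    [[0, 0, 0], [0, 0, 0], 0],
    [[0, 0, 0], [0, 0, 0], 0],
    [[0, 0, 0], [0, 0, 0], 0],
    [[0, 0, 0], [0, 0, 0], 0],
    [[0, 0, 0], [0, 0, 0], 0],
    [[0, 0, 0], [0, 0, 0], 0],
    [[0, 0, 0], [0, 0, 0], 0],
    [[0, 0, 0], [0, 0, 0], 0],
    [[0, 0, 0], [0, 0, 0], 0],
    [[0, 0, 0], [0, 0, 0], 0],
    [[0, 0, 0], [0, 0, 0], 0],
    [[0, 0, 0], [0, 0, 0], 0],
    [[0, 0, 0], [0, 0, 0], 0],
    [[0, 0, 0], [0, 0, 0], 0],
    [[0, 0, 0], [0, 0, 0], 0],
    [[0, 0, 0], [0, 0, 0], 0],
    [[0, 0, 0], [0, 0, 0], 0],
    [[0, 0, 0], [0, 0, 0], 0],
    [[0, 0, 0], [0, 0, 0], 0],
    [[0, 0, 0], [0, 0, 0], 0],
  ],
)

```text
time_s: 11.25
tcp_pos: [0.6395, 0.1263, 0.0887]
ee_rot: [[-0.318, 0.948, 0.0], [0.948, 0.318, 0.0], [0.0, 0.0, -1.0]]
force: [0.3, 0.1, 0.1]
gripper_width: 0.0001
grip_force: 0.0
```

```bash
python3 - <<'E'
from station import manip
from h import *
import cv2
o=manip.get_obs();R=np.array(o["ee_rot"]);p=np.array(o["tcp_pos"]);print(o["qpos"].round(1),p,R.round(3).tolist(),o["force"])
a=manip.camera("scene")["image"][170:350,130:370,::-1]
cv2.imwrite("pics/y.png",cv2.resize(a,(720,540)))
for n in((.462,.327,.228),(.462,.327,.118)):print((R.T@(np.array(n)-p)/.03).round(2))
E
```

```text
[-37.7  38.5  34.6  96.5 -26.1  53.3  25.5] [0.63945423 0.12634377 0.08872956] [[-0.318, 0.948, 0.0], [0.948, 0.318, 0.0], [0.0, 0.0, -1.0]] [0.28974928 0.1173159  0.0934737 ]
[ 8.22 -3.48 -4.64]
[ 8.22 -3.48 -0.98]
```

View pics/y.png

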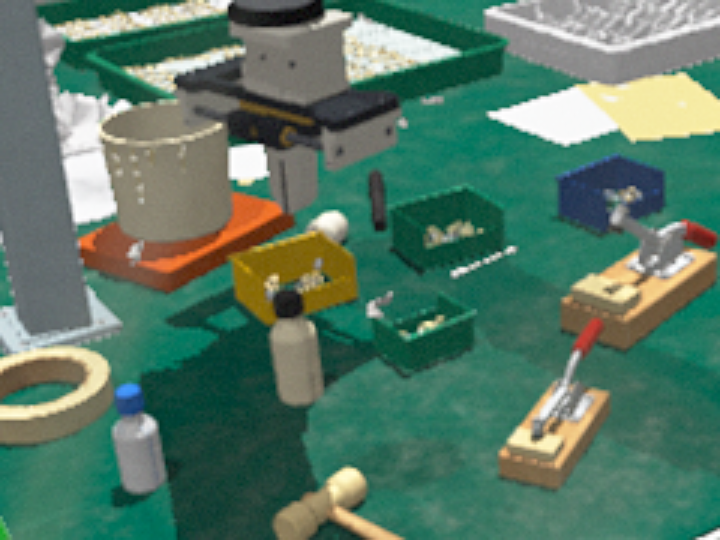

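The fingers point at the middle of the yellow bin with clear space below, and nothing has moved. I'll hold a little longer, then rise.

Call:
servo_tool(
  commands=[
    [[0, 0, 0], [0, 0, 0], 0],
    [[0, 0, 0], [0, 0, 0], 0],
    [[0, 0, 0], [0, 0, 0], 0],
    [[0, 0, 0], [0, 0, 0], 0],
    [[0, 0, 0], [0, 0, 0], 0],
    [[0, 0, 0], [0, 0, 0], 0],
    [[0, 0, 0], [0, 0, 0], 0],
    [[0, 0, 0], [0, 0, 0], 0],
    [[0, 0, -1], [0, 0, 0], 0],
    [[0, 0, -2], [0, 0, 0], 0],
    [[0, 0, -3], [0, 0, 0], 0],
    [[0, 0, -4], [0, 0, 0], 0],
    [[0, 0, -4.6], [0, 0, 0], 0],
    [[0, 0, -4.6], [0, 0, 0], 0],
    [[0, 0, -4.6], [0, 0, 0], 0],
  ],
)

```text
time_s: 12.55
tcp_pos: [0.64, 0.1264, 0.2277]
ee_rot: [[-0.319, 0.948, 0.002], [0.948, 0.319, 0.001], [0.0, 0.002, -1.0]]
force: [-0.6, 0.3, -0.4]
gripper_width: 0.0006
grip_force: 0.0
```

Call:
servo_tool(
  commands=[
    [[0.8, -0.3, 0], [0, 0, 0], 0],
    [[1.6, -0.7, 0], [0, 0, 0], 0],
    [[2.4, -1.0, 0], [0, 0, 0], 0],
    [[3.2, -1.4, 0], [0, 0, 0], 0],
    [[4.0, -1.7, 0], [0, 0, 0], 0],
    [[4.8, -2.0, 0], [0, 0, 0], 0],
    [[5.6, -2.4, 0], [0, 0, 0], 0],
    [[6.4, -2.7, 0], [0, 0, 0], 0],
    [[7.2, -3.0, 0], [0, 0, 0], 0],
    [[7.8, -3.3, 0], [0, 0, 0], 0],
    [[8.2, -3.5, 0], [0, 0, 0], 0],
    [[8.2, -3.5, 0], [0, 0, 0], 0],
    [[8.2, -3.5, 0], [0, 0, 0], 0],
    [[8.2, -3.5, 0.6], [0, 0, 0], 0],
    [[8.2, -3.5, 1.3], [0, 0, 0], 0],
    [[8.2, -3.5, 2.0], [0, 0, 0], 0],
    [[8.2, -3.5, 2.7], [0, 0, 0], 0],
    [[8.2, -3.5, 3.3], [0, 0, 0], 0],
    [[8.2, -3.5, 3.6], [0, 0, 0], 0],
    [[8.2, -3.5, 3.6], [0, 0, 0], 0],
  ],
)

```text
time_s: 14.22
tcp_pos: [0.4613, 0.3241, 0.1167]
ee_rot: [[-0.317, 0.949, -0.002], [0.949, 0.317, -0.003], [-0.002, -0.003, -1.0]]
force: [-0.1, 0.2, 0.8]
gripper_width: 0.0006
grip_force: 0.0
```

Call:
servo_tool(
  commands=[
    [[0, 0, 0], [0, 0, 0], 0],
    [[0, 0, 0], [0, 0, 0], 0],
    [[0, 0, 0], [0, 0, 0], 0],
    [[0, 0, 0], [0, 0, 0], 0],
    [[0, 0, 0], [0, 0, 0], 0],
    [[0, 0, 0], [0, 0, 0], 0],
    [[0, 0, 0], [0, 0, 0], 0],
    [[0, 0, 0], [0, 0, 0], 0],
    [[0, 0, 0], [0, 0, 0], 0],
    [[0, 0, 0], [0, 0, 0], 0],
    [[0, 0, 0], [0, 0, 0], 0],
    [[0, 0, 0], [0, 0, 0], 0],
    [[0, 0, 0], [0, 0, 0], 0],
    [[0, 0, 0], [0, 0, 0], 0],
    [[0, 0, 0], [0, 0, 0], 0],
    [[0, 0, 0], [0, 0, 0], 0],
    [[0, 0, 0], [0, 0, 0], 0],
    [[0, 0, 0], [0, 0, 0], 0],
    [[0, 0, 0], [0, 0, 0], 0],
    [[0, 0, 0], [0, 0, 0], 0],
  ],
)

```text
time_s: 15.88
tcp_pos: [0.4616, 0.3261, 0.1187]
ee_rot: [[-0.318, 0.948, 0.0], [0.948, 0.318, 0.0], [-0.0, 0.0, -1.0]]
force: [-0.3, 0.6, 0.5]
gripper_width: 0.0005
grip_force: 0.0
```

Call:
servo_tool(
  commands=[
    [[0, 0, 0], [0, 0, 0], 0],
    [[0, 0, 0], [0, 0, 0], 0],
    [[0, 0, 0], [0, 0, 0], 0],
    [[0, 0, 0], [0, 0, 0], 0],
    [[0, 0, 0], [0, 0, 0], 0],
    [[0, 0, 0], [0, 0, 0], 0],
    [[0, 0, 0], [0, 0, 0], 0],
    [[0, 0, 0], [0, 0, 0], 0],
  ],
)

```text
time_s: 16.55
tcp_pos: [0.4616, 0.3261, 0.1187]
ee_rot: [[-0.318, 0.948, 0.0], [0.948, 0.318, 0.0], [0.0, 0.0, -1.0]]
force: [-0.2, 0.7, -0.1]
gripper_width: 0.0004
grip_force: 0.0
```

```bash
python3 - <<'E'
from station import manip
import cv2
a=manip.camera("scene")["image"][170:350,130:370,::-1]
cv2.imwrite("pics/g.png",cv2.resize(a,(720,540)))
E
```

```text
(no output)
```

View pics/g.png

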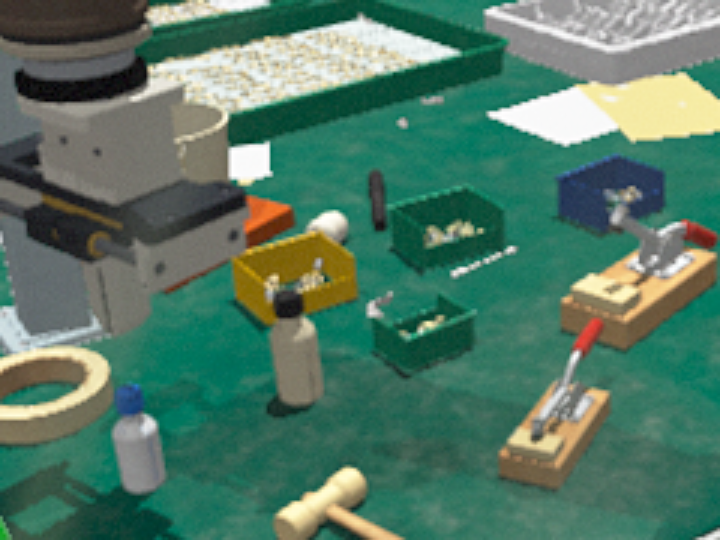

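The fingertips are directly above the blue cap at (128,390), clear of it, and nothing else has moved. Handing in.

```bash
python3 -c "
from station import manip
print(manip.hand_in())"
```

```text
the job is handed in; nothing more can be done
None
```

The job is handed in, with no verdict returned: I pressed the clamp open and pointed at the yellow bin and then the blue cap for over two seconds each. The arm finished still pointing at the cap, and the pictures showed nothing else moved.

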